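# Fit the large cone to the citrus juicer and press it

### The job

Get the unplugged citrus juicer ready for oranges: lift the larger of the two reaming cones up off its drying peg, lower it over the juicer's drive shaft, turn it until the splines mesh and slide it fully home. Then push it down against the juicer's press-to-start spring, to the bottom of its short stroke, and finish while still gripping the cone and pressing it down. Leave the smaller cone, the upturned beaker, the juice glass, the mug and the bowl standing where they are.

Things in the scene. Friction and masses are not known exactly. Their poses are not given: they have to be found in the camera images.
- large_cone: The larger white plastic reaming cone, point up on a rack peg: 58 mm high, 66 mm across its 4 mm foot flange, 50 to 100 g. 12 ribs, every 30 deg; four of them, 90 deg apart, run on to the tip. Under those four a cross of slots 7.4 mm wide and 28 mm deep opens in the underside. Origin: centre of the underside; z up to the tip, x and y along tall ribs and slots.
- cone_grip (a point): Where to grip the large cone: on its axis, 26 mm above its underside, axes as the cone's. Ribs are 3.5 mm wide, their outer edges upright at radius 28 mm from 4 to 28 mm above the underside: 56 mm from rib to rib, 55 mm across the gaps (15 deg from a rib), where 20 mm pads bear on two ribs each. Tips then clear the flange. Hard plastic: grip with 30 N or more.
- small_cone: The smaller white cone for lemons, on the other peg of the rack: 46 mm high, 52 mm across its flange. Leave it. Origin: centre of the underside, z up.
- drying_rack: White tray, 190 x 210 mm, 16 mm high, fixed. Two upright grey pegs for the cones at (0, -60) and (0, 60) mm, either cone on either: a shoulder 80 mm above the table carries the cone, an 8 mm pin stands 22 mm higher inside it, so lift over 22 mm to clear. A third peg at (88, 0) mm holds the upturned beaker. Origin: on the table midway between the cone pegs, y along their line, z up.
- juicer: White electric citrus juicer, fixed: round motor base 136 mm across, on it a clear juice bowl, 134 mm inside at its floor (103 mm above the table) and 140 mm at its rim (136 mm above the table), spout towards -x. The drive shaft stands up in the middle of the bowl. Origin: centre of the underside, z up.
- shaft_seat (a point): Top centre of the drive shaft's collar (26 mm across), where the cone's underside rests when home; 125 mm above the table, spring up. Above it: four splines 18 mm high (a cross 18 mm across, bars 4 mm thick) along x and y, then an 8 mm round nose up to 25 mm. A cone enters with its x within 10 deg of any spline, else stands 18 mm too high. z up. The geared shaft resists turning (0.5 N m).
- drive_press (a joint): How far the shaft with its collar is pressed down, m: 0 up, 0.005 at the stop. A spring resists: 6 N to start it, 11 N at the stop. The steel is greased and slides easily.
- juice_glass: Juice glass 60 mm across, 78 mm high, under the spout. Origin: centre of its underside.
- beaker: Upturned white beaker on the rack's third peg, 58 mm across its rim (down), 93 mm high. Origin: centre of its rim.
- coffee_mug: White mug, 80 mm across, 85 mm high. Origin: centre of its underside.
- cereal_bowl: White bowl, 164 mm across, 60 mm high. Origin: centre of its underside.
Mind the look-alikes: they are no part of the job. Leave any blue look-alike of the large_cone alone. Leave any pink look-alike of the juicer alone.

How it is judged (in metres and radians):
On the way, in this order (a step that is already met when the one before it is completed fails the run):
1. the large cone is held, lifted up clear of its peg (height (world z) of large_cone above 0.11 m and contact force between large_cone and the fingers above 2 N), for 0.1 s.
2. the large cone is on the drive shaft with its splines meshed, fully home on the collar (horizontal distance between large_cone and shaft_seat below 0.003 m and z of large_cone in the frame of shaft_seat between -0.003 and 0.003 m and angle between large_cone's own z axis and vertical below 0.08 rad), for 0.2 s.
At the end, for the whole second after the job is handed in: The large cone is meshed and home on the drive shaft (underside within 3 mm of the collar in height and sideways, upright within 0.08 rad), still gripped by the fingers (over 2 N) and held pressed so that the shaft is more than 3.5 mm down its 5 mm stroke, at rest (all of step 2 and value of joint drive_press above 0.0035 m and contact force between large_cone and the fingers above 2 N and linear speed of large_cone below 0.02 m/s); the arm keeps its last pose, push and grip.
It fails at once if the small cone or the beaker on the rack is moved by more than 30 mm (distance of any of small_cone, beaker from where it was at the start of the episode above 0.03 m).
It fails at once if the juice glass is moved by more than 30 mm (distance of juice_glass from where it was at the start of the episode above 0.03 m).
It fails at once if the mug or bowl is moved by more than 30 mm (distance of any of coffee_mug, cereal_bowl from where it was at the start of the episode above 0.03 m).
It also fails if it takes over 45 s, if anything falls off the work surface, if the arm or the gripper's body presses on something with over 40 N, if the wrist force passes 120 N, or if a joint passes its speed limit or range.

### The arm

A 6-joint arm with a two-finger parallel gripper is mounted at the origin on the work surface. World frame = base frame: x ahead of the robot, y to its left, z up, the work surface at z = 0. Lengths are in mm, angles in rad, forces in N, time in s.
With the tool pointing down it reaches from about 400 to 925 mm from the base axis. Payload 12.5 kg.
Tool frame: the origin (TCP) lies on the mounting face of the last link; the fingertips stand 190 mm ahead of it and the grasp point (between the pads) lies 171 mm ahead of it; z points along the fingers, y is the line along which they close (so a half turn about z gives the same grasp; the last joint's range is limited). The gripper opens to 95 mm and grips with 3 to 60 N. Pads are 20 mm wide; open, the fingers measure 119 mm over their backs; the gripper's body (75 mm by 180 mm) begins 59 mm behind the grasp point.
Start: joints at [1.161, 0.491, 1.559, -0, 1.092, -0.106], TCP at [186.944, 596.387, 404.761] pointing down, gripper open.
Joint ranges: [-3.1, 3.1], [-0.84, 2.19], [0.05, 2.79], [-1.13, 4.28], [0.06, 2.93], [-2.69, 2.69]. Speed limits (rad/s): [2.22, 2.22, 2.79, 3.14, 3.14, 3.14].

### API

Orientations are given as [roll, pitch, yaw] about the fixed x, y, z axes, in that order (R = Rz(yaw) Ry(pitch) Rx(roll)).
In Python, from cell import * gives the robot as it stands.
- The arm moves only by the tool arm_command, never from a script. Its argument "rows" is a list that holds one entry, the list of rows, each a list of 7 numbers: the shift along the tool's x, y, z normalised to -1 to 1, where 1 is 0.15 m, then the turn, a rotation vector about the tool's x, y, z normalised to -1 to 1, where 1 is 360 degrees, then the opening, from -1 (shut) to 1 (fully open). A call has 1 to 10 rows; each row is the pose to reach, as a shift and turn from the pose commanded when the call began, along the tool's axes at that moment, turning the shorter way round; what a row does not reach only later rows make up. A row lasts 1/12 s, in which the tool goes at most 41.7 mm and 7.16 degrees, less where a joint would pass 70% of its speed; a pose out of reach is approached as far as the arm can. A call with a number of a shift or a turn outside -1 to 1 is refused whole. A call with a gripper value outside its range is refused whole. The fingers move at their own pace and stop on an object; the grip force is fixed at half the most. Time passes only in rows, so rows that repeat a pose let the fingers close. It gives the time, the measured TCP pose, the force, the opening and the grip force at its end, in the units of the state.
- state(): the state, without advancing time (a new reading comes with each control period).
- read_camera(name): name is "scene" or "top" or "wrist"; returns (picture, depth): 480x640x3 uint8, red, green, blue; 480x640 float32, mm along the optical axis (not along the pixel's ray), 0 where there is no reading.
- get_calibration(name): a dict with "camera_matrix" (3x3 intrinsics, pixels), "position" and "orientation" of the camera in the world; the wrist camera has in their place "hand_eye" (4x4, takes a point from camera to tool coordinates, whose origin is the TCP and whose axes are the flange's). Camera axes: x right, y up, looking along -z (the intrinsics and any distortion apply to the point x, -y, -z); pixel columns grow to the right and rows downward; lengths in mm; the calibration is good to about 2 mm. A picture is of the moment at which its call begins: read the wrist's pose just before it. get_calibration takes no time and is no camera call.
- job_done(): hands the job in; it is judged then, once.
The state is a dict: "t": time; "joints": joint angles; "qvel": joint speeds; "tau": joint torques, N m; "eef_pos": TCP position; "tcp_rot": TCP orientation; "ft_force": force on the tool from outside, world axes, zero at the start; "moment": the same for the moment, N m; "opening": opening from 0.0 (shut) to 1.0 (fully open); "grip_force": force on a finger pad.
Only numpy, scipy, OpenCV 4.12 (cv2) and the standard library are available. Lean on these libraries where they do the work, as an engineer would, in place of code of your own. Each camera call takes 0.05 s, during which the arm holds its last target. There are 200 camera calls.

## Working session

There is one attempt and no reset: what is moved stays moved. The work goes in short steps, Python scripts to look and compute and a tool call to move; the robot and the scene stay as the last step left them, time stands still between calls to the robot, and variables do not carry over. Pictures are saved under pics/ and viewed, at most 10 in all, crops included, and the job is handed in when it is done.

Besides the shell and the picture viewer there is one more tool, called after "Call:" in YAML: its name, and indented under it one key for each argument. arm_command: Moves the arm, as the interface text tells. Its arguments: {"type":"object","properties":{"rows":{"type":"array","items":{"type":"array","items":{"type":"array","items":{"type":"number","minimum":-1,"maximum":1}}}}},"required":["rows"]}

```bash
mkdir -p pics; ls
python3 - <<'E'
from cell import *
import cv2,numpy as np
s=state();print(s)
for n in ("top","scene"):
    c=get_calibration(n);print(n,c)
    p,d=read_camera(n);np.savez(f"{n}.npz",p=p,d=d)
    cv2.imwrite(f"pics/{n}0.png",p[:,:,::-1])
print(get_calibration("wrist"))
E
```

```text
pics
{'t': 0.0, 'joints': array([ 1.16140818e+00,  4.91516515e-01,  1.55947135e+00, -2.36520018e-05,
        1.09167639e+00, -1.05651758e-01]), 'qvel': array([ 6.10072501e-04, -5.78786073e-04,  5.62852297e-04, -1.52101620e-06,
        1.69142609e-03, -3.28572896e-05]), 'tau': array([ 2.44233788e-04, -6.12628126e+01, -2.58196628e+01,  6.92646252e-02,
        4.80137661e-02, -1.12395646e-04]), 'eef_pos': array([186.921835  , 596.34436982, 404.18083548]), 'tcp_rot': array([-3.14052482e+00, -9.21455636e-05,  2.83786713e+00]), 'ft_force': array([ 0.81988396,  0.14651329, -0.65338403]), 'moment': array([-0.02608485,  0.00546848, -0.0438231 ]), 'grip_force': 0.0, 'opening': 1.0025410351725494}
top {'camera_matrix': array([[537.80553108,   0.        , 322.03138419],
       [  0.        , 537.80553108, 234.51782534],
       [  0.        ,   0.        ,   1.        ]]), 'position': array([ 201.24987193,  -10.57977036, 1431.71894222]), 'orientation': array([ 0.20279836, -0.00487401, -1.43310956])}
scene {'camera_matrix': array([[441.54407066,   0.        , 321.24522655],
       [  0.        , 441.54407066, 243.50659662],
       [  0.        ,   0.        ,   1.        ]]), 'position': array([1245.7050558 ,   28.49583361,  740.76709916]), 'orientation': array([ 0.87351264, -0.0184522 ,  1.60735049])}
{'camera_matrix': array([[362.63452657,   0.        , 315.31276169],
       [  0.        , 362.63452657, 238.5280522 ],
       [  0.        ,   0.        ,   1.        ]]), 'hand_eye': array([[ 6.71056399e-04,  9.56001367e-01,  2.93361442e-01,
         8.43022720e+01],
       [ 9.99999486e-01, -4.18496563e-04, -9.23682287e-04,
        -5.76264858e-01],
       [-7.60270774e-04,  2.93361911e-01, -9.56001157e-01,
         1.90315577e+01],
       [ 0.00000000e+00,  0.00000000e+00,  0.00000000e+00,
         1.00000000e+00]])}
```

View pics/top0.png

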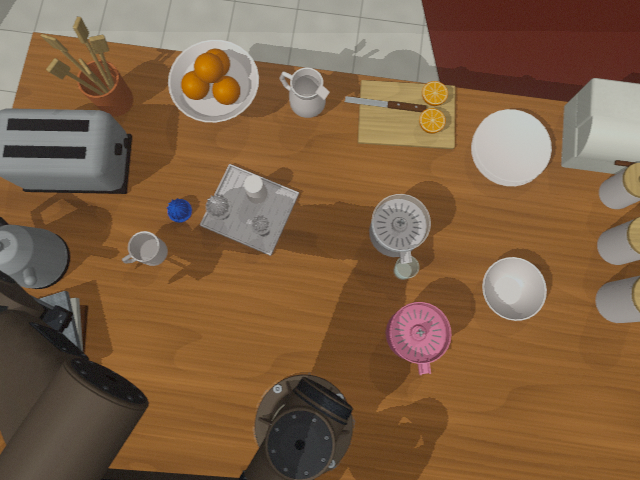

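View pics/scene0.png

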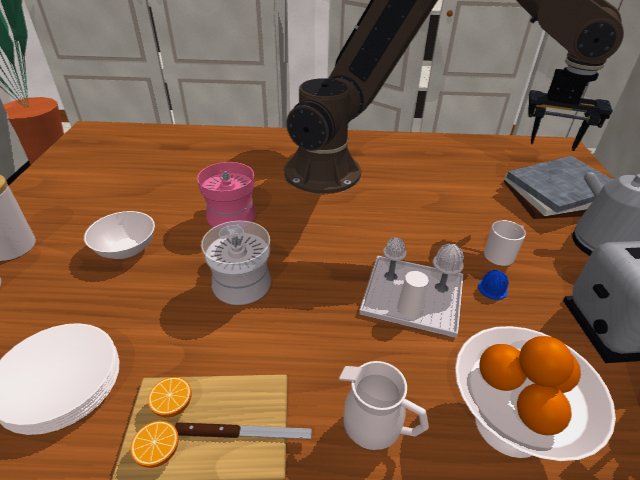

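The top view shows the large cone at about (217,206), the small cone at (261,225), the beaker at (253,185), the white juicer's shaft at (400,224), and the glass at (406,268). I'll leave the blue cone and the pink juicer alone.

```bash
cat > h.py <<'E'
import numpy as np
from scipy.spatial.transform import Rotation as R
from cell import *
F=np.diag([1,-1,-1.])
def campose(n,s=None):
    c=get_calibration(n)
    if n=="wrist":
        H=np.array(c["hand_eye"]);Rt=R.from_euler('xyz',s["tcp_rot"]).as_matrix()
        return c["camera_matrix"],Rt@H[:3,:3],Rt@H[:3,3]+s["eef_pos"]
    return c["camera_matrix"],R.from_euler('xyz',c["orientation"]).as_matrix(),c["position"]
def cloud(n,d,s=None):
    K,Rc,t=campose(n,s)
    v,u=np.mgrid[:480,:640]
    P=np.stack([(u-K[0,2])/K[0,0]*d,(v-K[1,2])/K[1,1]*d,d],-1)
    W=P@(Rc@F).T+t; W[d==0]=np.nan
    return W
def onplane(n,px,z,s=None):
    K,Rc,t=campose(n,s)
    r=Rc@F@np.linalg.inv(K)@np.r_[px,1]
    return t+r*(z-t[2])/r[2]
def proj(n,X,s=None):
    K,Rc,t=campose(n,s)
    p=K@(F@Rc.T@(np.asarray(X)-t)); return p[:2]/p[2]
E
python3 - <<'E'
from h import *
z=np.load("top.npz");W=cloud("top",z["d"])
for n,u,v,r in(("large",217,206,14),("small",261,225,12),("beaker",253,185,14),("juicer",400,224,35),("glass",406,268,14),("table",330,180,5),("pink",420,333,30)):
    w=W[v-r:v+r,u-r:u+r].reshape(-1,3);w=w[~np.isnan(w[:,0])]
    m=w[:,2].max();print(n,W[v,u].round(1),"max z",m.round(1),w[w[:,2]>m-6].mean(0).round(1), w[(w[:,2]>(80 if n in("large","small","juicer") else -9))].mean(0).round(1))
E
```

```text
large [503.2 289.7 129. ] max z 139.0 [511.9 294.4 135.6] [507.2 290.5 110.7]
small [473.2 175.1 115.3] max z 127.2 [482.7 180.3 124.1] [477.9 177.2 101.5]
beaker [577.5 214.3 101. ] max z 106.6 [580.6 213.8 102.2] [593.5 224.9  49.2]
juicer [ 518.3 -167.1  138.8] max z 150.4 [ 524.8 -169.8  147.5] [ 527.4 -172.8  108.6]
glass [ 433.1 -212.2    5.8] max z 114.9 [ 443.5 -186.3  111.9] [ 430.2 -207.2   30.1]
table [6.498e+02 2.220e+01 4.000e-01] max z 6.8 [649.3  21.4   2.5] [ 6.513e+02  2.380e+01 -4.000e-01]
pink [ 261.4 -241.2  147.3] max z 150.2 [ 263.9 -242.8  147. ] [ 265.3 -250.1   89.4]
```

Call:
arm_command:
  rows:
    - [[-0.889,-0.424,0,0,0,0,1],[-0.889,-0.424,0,0,0,0,1],[-0.889,-0.424,0,0,0,0,1],[-0.889,-0.424,0,0,0,0,1]]

```text
t: 0.43
eef_pos: [297.2, 493.5, 404.5]
tcp_rot: [-3.141, 0.0, 2.837]
ft_force: [0.4, 0.3, 0.3]
opening: 1.0
grip_force: 0.0
```

Call:
arm_command:
  rows:
    - [[-0.889,-0.424,0,0,0,0,1],[-0.889,-0.424,0,0,0,0,1],[-0.889,-0.424,0,0,0,0,1],[-0.889,-0.424,0,0,0,0,1]]

```text
t: 0.77
eef_pos: [405.7, 392.7, 404.6]
tcp_rot: [-3.141, 0.0, 2.836]
ft_force: [-0.4, 0.1, -0.0]
opening: 1.0
grip_force: 0.0
```

Call:
arm_command:
  rows:
    - [[-0.889,-0.424,0,0,0,0,1],[-0.889,-0.424,0,0,0,0,1],[-0.889,-0.424,0,0,0,0,1],[-0.889,-0.424,0,0,0,0,1],[-0.889,-0.424,0,0,0,0,1],[-0.889,-0.424,0,0,0,0,1]]

```text
t: 1.27
eef_pos: [512.3, 293.7, 404.2]
tcp_rot: [-3.141, -0.001, 2.835]
ft_force: [-0.1, 0.6, -0.5]
opening: 0.996
grip_force: 0.0
```

```bash
cat > shot.py <<'E'
import sys,cv2
from h import *
s=state();p,d=read_camera("wrist");np.savez(sys.argv[1]+".npz",p=p,d=d,eef_pos=s["eef_pos"],tcp_rot=s["tcp_rot"])
cv2.imwrite(f"pics/{sys.argv[1]}.png",p[:,:,::-1])
print(s["t"],s["joints"].round(3),s["eef_pos"].round(1),s["tcp_rot"].round(4),s["ft_force"].round(1))
E
python3 shot.py w1
```

```text
1.2667 [ 0.409  0.442  1.647  0.     1.053 -0.856] [512.3 293.7 404.2] [-3.1411e+00 -8.0000e-04  2.8354e+00] [-0.1  0.6 -0.5]
```

View pics/w1.png

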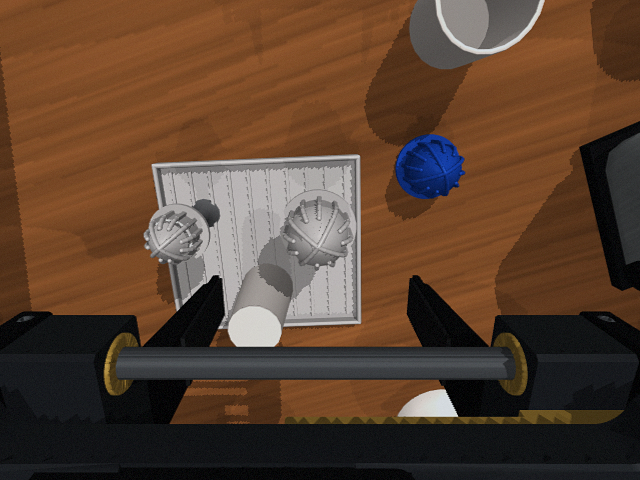

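Run:
```python
from h import *
import cv2
from scipy.optimize import least_squares
z=np.load("w1.npz");s=z;W=cloud("wrist",z["d"],s)
w=W.reshape(-1,3);ok=~np.isnan(w[:,0])
# large cone
c=np.array([512,294.])
near=ok&(np.hypot(*(w[:,:2]-c).T)<45)
q=w[near&(w[:,2]>78)];print("max",q[:,2].max(), q[q[:,2]>134].mean(0).round(1),len(q))
fl=q[(q[:,2]<87)&(q[:,2]>78)]
f=least_squares(lambda p:np.hypot(fl[:,0]-p[0],fl[:,1]-p[1])-33*1,c,loss="soft_l1")
r=np.hypot(*(fl[:,:2]-f.x).T);print("flange",len(fl),f.x,np.percentile(r,[5,50,95]),np.median(fl[:,2]))
g=W[:,:,2];
print("tray z",np.median(w[ok&(np.hypot(*(w[:,:2]-[530,235]).T)<15)],0))
# rectified: cone surface height map not needed; enlarged crop
p=z["p"][180:280,265:370,::-1];cv2.imwrite("pics/w1c.png",cv2.resize(p,None,fx=6,fy=6,interpolation=cv2.INTER_CUBIC)[:600,:630])
print(proj("wrist",[*c,138],s))
```

```text
max 339.3634248639854 [487.  302.6 323.3] 37284
flange 1048 [514.77363126 294.46954965] [28.5558612  32.06919868 36.2116897 ] 84.96321694571913
tray z [529.68360751 234.97663599   7.11049022]
[316.24050662 249.50865249]
```

View pics/w1c.png

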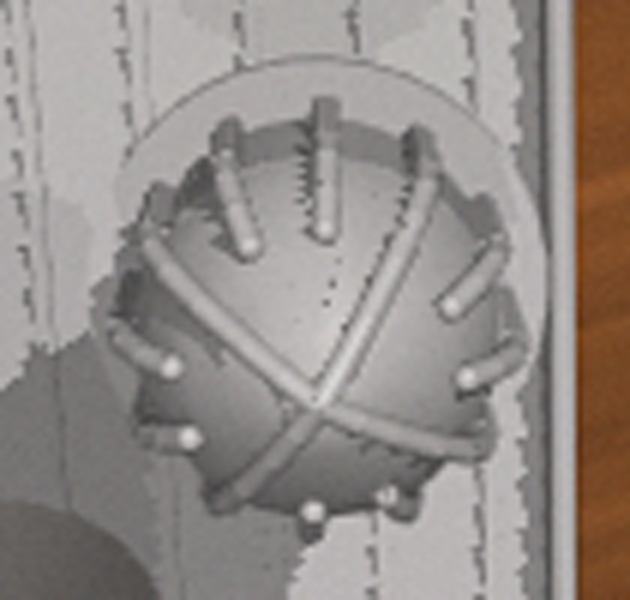

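The crop shows the tip at (318,402), tall ribs towards the upper left (158,185) and upper right (418,130), and short rib feet at (230,120), (325,98) and (490,198). Next I fit the pose.

Run:
```python
from h import *
import cv2
from scipy.optimize import least_squares
s=np.load("w1.npz")
ft=[((158,185),0),((230,120),1),((325,98),2),((418,130),3),((490,198),4)]
def up(P):return np.array([265+(P[0]+.5)/6-.5,180+(P[1]+.5)/6-.5])
def rib(p,k,r,z,sg=-1):
    a=p[2]+sg*k*np.pi/6;return [p[0]+r*np.cos(a),p[1]+r*np.sin(a),z]
# image cw from above camera = world cw => sg -1
def res(p):
    e=[proj("wrist",rib(p,k,28,84),s)-up(P) for P,k in ft]
    e.append(2*(proj("wrist",[p[0],p[1],138],s)-up((318,402))))
    return np.concatenate(e)
for a0 in np.arange(0,6.3,.7):
    f=least_squares(res,[512,294,a0]);print(f.x[:2].round(1),np.degrees(f.x[2]).round(1),f.cost.round(2))
    if a0==0 or f.cost<best.cost:best=f
p=best.x;print(res(p).round(1),onplane("wrist",up((318,402)),138,s))
yaw=s["tcp_rot"][2]
print("deg ribs",np.degrees(p[2])%30,"tool yaw",np.degrees(yaw))
im=cv2.resize(s["p"][180:280,265:370,::-1],None,fx=6,fy=6,interpolation=cv2.INTER_CUBIC)
for k in range(12):
    q=[tuple(int(round((v-o+.5)*6-.5)) for v,o in zip(proj("wrist",rib(p,k,28,zz),s),(265,180))) for zz in (84,108)]
    cv2.line(im,q[0],q[1],(0,0,255) if k%3==0 else (0,255,0),1)
q=[[int(round((v-o)*6)) for v,o in zip(proj("wrist",[p[0]+33*np.cos(a),p[1]+33*np.sin(a),82],s),(265,180))] for a in np.arange(0,6.3,.1)]
cv2.polylines(im,[np.array(q)],True,(255,0,0),1)
cv2.imwrite("pics/w1f.png",im[:600])
```

```text
[510.6 295.5] -140.2 3.68
[510.6 295.5] 219.8 3.68
[510.6 295.5] 219.8 3.68
[510.6 295.5] 219.8 3.68
[510.6 295.5] 219.8 3.68
[510.6 295.5] 219.8 3.68
[510.6 295.5] 219.8 3.68
[510.6 295.5] 219.8 3.68
[510.6 295.5] 219.8 3.68
[-1.4 -0.3 -0.8 -0.8  0.2 -0.8  1.1 -0.9  0.3  0.2  0.3  1.1] [510.17556458 295.58456131 138.        ]
deg ribs 9.783676905060588 tool yaw 162.45440356044475
```

View pics/w1f.png

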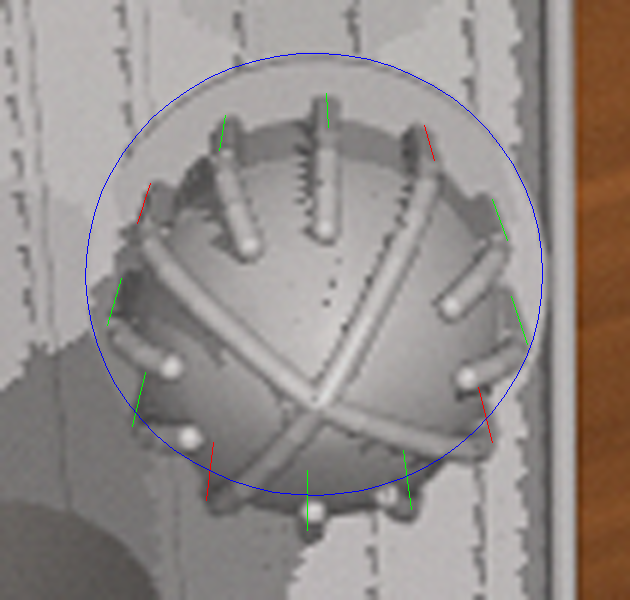

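Call:
arm_command:
  rows:
    - [[0.013,0.008,0.24,0,0,0.02,1],[0.013,0.008,0.48,0,0,0.04,1],[0.013,0.008,0.48,0,0,0.0463,1],[0.013,0.008,0.48,0,0,0.0463,1],[0.013,0.008,0.48,0,0,0.0463,1],[0.013,0.008,0.48,0,0,0.0463,1]]

```text
t: 1.82
eef_pos: [509.8, 297.1, 333.8]
tcp_rot: [3.14, 0.001, 2.55]
ft_force: [0.2, 0.5, -0.2]
opening: 1.004
grip_force: 0.0
```

```bash
python3 shot.py w2
python3 - <<'E'
from h import *
import cv2
s=np.load("w2.npz")
p=[511,295.5,np.radians(220.8)]
W=cloud("wrist",s["d"],s);w=W.reshape(-1,3)
q=w[(np.hypot(*(w[:,:2]-p[:2]).T)<50)&(w[:,2]>126)&(w[:,2]<139.5)];print("tip",np.mean(q,0) if len(q) else 0,len(q), q[:,2].max())
im=s["p"][:,:,::-1].copy();u0,v0=220,180
im=cv2.resize(im[v0:v0+180,u0:u0+200],None,fx=3,fy=3,interpolation=cv2.INTER_CUBIC)
M=lambda X:tuple(int(round((v-o+.5)*3-.5)) for v,o in zip(proj("wrist",X,s),(u0,v0)))
for k in range(12):
    a=p[2]+k*np.pi/6
    q=[M([p[0]+28*np.cos(a),p[1]+28*np.sin(a),zz]) for zz in (84,108)]
    cv2.line(im,q[0],q[1],(0,0,255) if k%3==0 else (0,255,0),1)
cv2.circle(im,M([p[0],p[1],138]),3,(0,0,255),1)
g=s["eef_pos"];print("tip px",proj("wrist",[p[0],p[1],138],s))
cv2.imwrite("pics/w2c.png",im)
E
```

```text
1.8167 [ 0.416  0.521  1.724  0.     0.895 -0.563] [509.8 297.1 333.8] [3.1400e+00 8.0000e-04 2.5498e+00] [ 0.2  0.5 -0.2]
tip [508.69570375 296.91848217 130.99700339] 2510 139.39431966546158
tip px [314.75372196 295.03135484]
```

View pics/w2c.png

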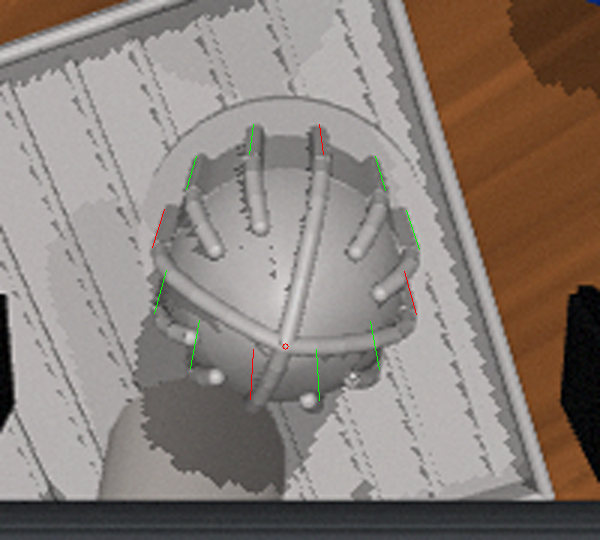

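Call:
arm_command:
  rows:
    - [[-0.006,-0.004,0.15,0,0,0,1],[-0.006,-0.004,0.3,0,0,0,1],[-0.006,-0.004,0.373,0,0,0,1],[-0.006,-0.004,0.373,0,0,0,1],[-0.006,-0.004,0.373,0,0,0,1],[-0.006,-0.004,0.373,0,0,0,1]]

```text
t: 2.37
eef_pos: [510.8, 295.6, 278.0]
tcp_rot: [3.14, 0.001, 2.547]
ft_force: [-0.0, -0.1, 0.5]
opening: 1.0
grip_force: 0.0
```

Call:
arm_command:
  rows:
    - [[0,0,0,0,0,0,-1],[0,0,0,0,0,0,-1],[0,0,0,0,0,0,-1],[0,0,0,0,0,0,-1],[0,0,0,0,0,0,-1],[0,0,0,0,0,0,-1],[0,0,0,0,0,0,-1],[0,0,0,0,0,0,-1]]

```text
t: 3.03
eef_pos: [510.5, 295.4, 276.9]
tcp_rot: [3.141, 0.0, 2.547]
ft_force: [-0.7, -0.1, 1.6]
opening: 0.568
grip_force: 30.0
```

Call:
arm_command:
  rows:
    - [[0,0,-0.1,0,0,0,-1],[0,0,-0.3,0,0,0,-1],[0,0,-0.55,0,0,0,-1],[0,0,-0.8,0,0,0,-1],[0,0,-0.8,0,0,0,-1],[0,0,-0.8,0,0,0,-1],[0,0,-0.8,0,0,0,-1]]

```text
t: 3.62
eef_pos: [510.2, 295.3, 396.2]
tcp_rot: [-3.141, -0.0, 2.547]
ft_force: [-0.5, -0.1, -1.4]
opening: 0.565
grip_force: 30.0
```

```bash
python3 shot.py w3
python3 - <<'E'
import cv2,numpy as np
from h import *
z=np.load("top.npz");im=z["p"][185:285,350:460,::-1]
a=cv2.resize(im,None,fx=4,fy=4,interpolation=cv2.INTER_CUBIC)
b=cv2.resize(cv2.imread("pics/w3.png"),(360,270)); c=np.zeros((400,800,3),np.uint8);c[:400,:440]=a;c[:270,440:]=b
cv2.imwrite("pics/c3.png",c)
E
```

```text
3.6167 [ 0.413  0.449  1.659  0.     1.034 -0.564] [510.2 295.3 396.2] [-3.1410e+00 -4.0000e-04  2.5469e+00] [-0.5 -0.1 -1.4]
```

View pics/c3.png

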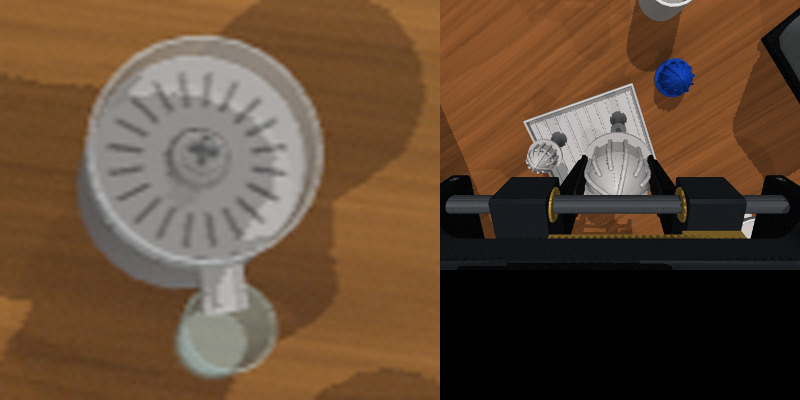

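The cone is held cleanly and the rack is undisturbed. In the top crop the shaft is at about pixel (400.6,222.9), and the spout points down and slightly right.

Run:
```python
from h import *
a=onplane("top",(400.6,222.9),150);b=onplane("top",(350+225/4,185+295/4),112)
print(a,b,np.degrees(np.arctan2(*(a-b)[1::-1])))
s=state();Rt=R.from_euler('xyz',s["tcp_rot"])
print(proj("top",[*a[:2],125]))
for t in([567,-255,385],):print(Rt.inv().apply(np.array(t)-s["eef_pos"])/150)
```

```text
[ 518.46976578 -166.93067011  150.        ] [ 438.98315635 -195.34856634  112.        ] 19.672886100379863
[399.11513948 225.13344981]
[-2.36865729 -2.82661705  0.0723434 ]
```

Call:
arm_command:
  rows:
    - [[-0.785,-0.919,0,0,0,0,-1],[-0.785,-0.919,0,0,0,0,-1],[-0.785,-0.919,0,0,0,0,-1],[-0.785,-0.919,0,0,0,0,-1],[-0.785,-0.919,0,0,0,0,-1]]

```text
t: 4.08
eef_pos: [531.0, 111.3, 395.2]
tcp_rot: [-3.139, -0.002, 2.545]
ft_force: [0.5, 0.7, -1.2]
opening: 0.566
grip_force: 30.0
```

Call:
arm_command:
  rows:
    - [[-0.785,-0.919,0,0,0,0,-1],[-0.785,-0.919,0,0,0,0,-1],[-0.785,-0.919,0,0,0,0,-1],[-0.785,-0.919,0,0,0,0,-1],[-0.785,-0.919,0,0,0,0,-1]]

```text
t: 4.5
eef_pos: [551.4, -69.3, 395.1]
tcp_rot: [-3.14, -0.002, 2.544]
ft_force: [1.1, 0.8, -0.3]
opening: 0.568
grip_force: 30.0
```

Call:
arm_command:
  rows:
    - [[-0.785,-0.919,0.05,0,0,0.059,-1],[-0.785,-0.919,0.05,0,0,0.059,-1],[-0.785,-0.919,0.05,0,0,0.059,-1],[-0.785,-0.919,0.05,0,0,0.059,-1],[-0.785,-0.919,0.05,0,0,0.059,-1],[-0.785,-0.919,0.05,0,0,0.059,-1],[-0.785,-0.919,0.05,0,0,0.059,-1],[-0.785,-0.919,0.05,0,0,0.059,-1],[-0.785,-0.919,0.05,0,0,0.059,-1]]

```text
t: 5.25
eef_pos: [571.5, -243.7, 389.0]
tcp_rot: [-3.141, -0.001, 2.178]
ft_force: [-0.0, -1.2, -1.0]
opening: 0.567
grip_force: 30.0
```

```bash
python3 shot.py w4
python3 - <<'E'
import cv2
cv2.imwrite("pics/w4c.png",cv2.resize(cv2.imread("pics/w4.png")[90:350,140:480],None,fx=2.3,fy=2.3,interpolation=cv2.INTER_CUBIC))
E
```

```text
5.25 [-0.509  0.501  1.587  0.     1.055 -1.116] [ 571.5 -243.7  389. ] [-3.1414e+00 -9.0000e-04  2.1778e+00] [-0.  -1.2 -1. ]
```

View pics/w4c.png

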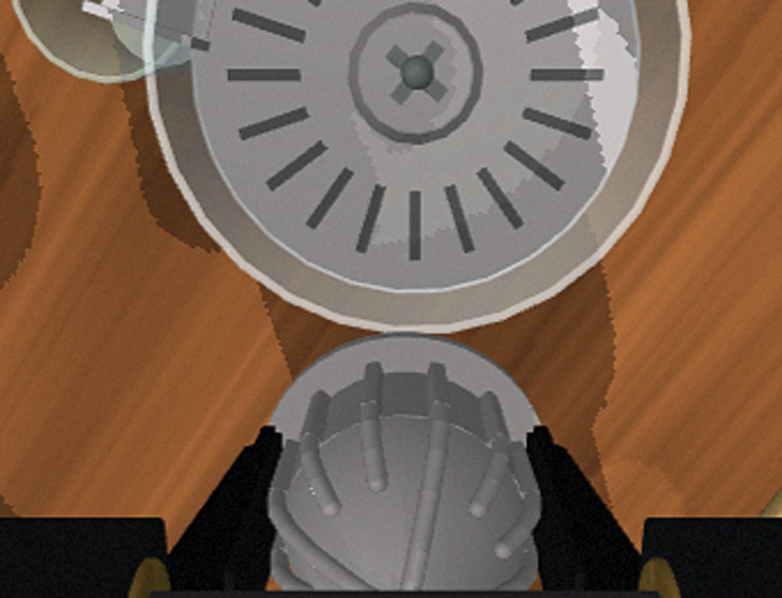

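The shaft nose is at crop (417,72). The spline cross runs at roughly 45° in the picture, so it is not aligned with the spout. I'll fit it against the model.

Run:
```python
from h import *
import cv2
s=np.load("w4.npz")
c0=onplane("wrist",(321.3-.2,121.3-.2),150,s);print(c0)
# rectify plane z=143 (spline tops), 0.1 mm/px, 40 mm wide, axes = world
n=500;K,Rc,t=campose("wrist",s)
yy,xx=np.mgrid[:n,:n];X=c0[0]+(xx-n/2)*.08;Y=c0[1]-(yy-n/2)*.08
P=np.stack([X,Y,np.full_like(X,143.)],-1)-t
q=P@(Rc@F)@K.T;q=q[...,:2]/q[...,2:]
im=cv2.remap(s["p"][:,:,::-1],q[...,0].astype(np.float32),q[...,1].astype(np.float32),cv2.INTER_CUBIC)
g=cv2.cvtColor(im,cv2.COLOR_BGR2GRAY)
im=cv2.resize(im,(560,560));
for k in range(0,560,70):cv2.putText(im,str(k),(k,10),0,.35,(0,0,255));cv2.putText(im,str(k),(0,k),0,.35,(0,0,255))
cv2.imwrite("pics/w4r.png",im)
```

```text
[ 523.49832172 -170.51019519  150.        ]
```

View pics/w4r.png

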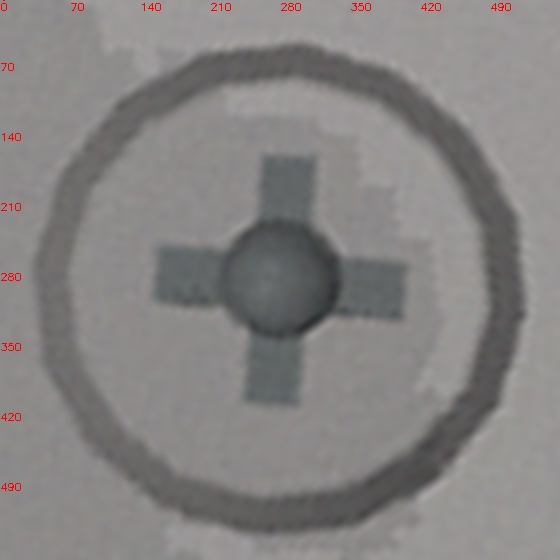

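The cross fits: its centre is about (523.5, −170.6) and the spline yaw is about −4° (measured width 17.8 mm against 18). I'll move above it and turn.

Call:
arm_command:
  rows:
    - [[0.586,0.017,0,0,0,0.0661,-1],[0.586,0.017,0,0,0,0.0661,-1],[0.586,0.017,0,0,0,0.0661,-1],[0.586,0.017,0,0,0,0.0661,-1],[0.586,0.017,0,0,0,0.0661,-1],[0.586,0.017,0,0,0,0.0661,-1],[0.586,0.017,0,0,0,0.0661,-1],[0.586,0.017,0,0,0,0.0661,-1],[0.586,0.017,0,0,0,0.0661,-1]]

```text
t: 6.05
eef_pos: [523.6, -171.5, 389.1]
tcp_rot: [-3.141, -0.0, 1.761]
ft_force: [-0.3, 0.3, 0.0]
opening: 0.566
grip_force: 30.0
```

Run:
```python
from h import *
s=state();print(s["eef_pos"],np.degrees(s["tcp_rot"]),s["ft_force"])
```

```text
[ 523.58394064 -171.52712283  389.07808253] [-1.79990909e+02 -1.32597209e-02  1.00923050e+02] [-0.34338767  0.30895617  0.00310246]
```

Call:
arm_command:
  rows:
    - [[0.009,0,0.1,0,0,0,-1],[0.009,0,0.18,0,0,0,-1],[0.009,0,0.22,0,0,0,-1],[0.009,0,0.24,0,0,0,-1],[0.009,0,0.26,0,0,0,-1],[0.009,0,0.28,0,0,0,-1],[0.009,0,0.3,0,0,0,-1],[0.009,0,0.31,0,0,0,-1],[0.009,0,0.31,0,0,0,-1]]

```text
t: 6.8
eef_pos: [523.2, -170.0, 342.6]
tcp_rot: [-3.142, -0.0, 1.761]
ft_force: [-0.2, 0.2, -0.7]
opening: 0.57
grip_force: 30.0
```

Just above spline height with no contact; continuing down gently.

Call:
arm_command:
  rows:
    - [[0,0,0.015,0,0,0,-1],[0,0,0.03,0,0,0,-1],[0,0,0.045,0,0,0,-1],[0,0,0.055,0,0,0,-1],[0,0,0.055,0,0,0,-1]]

```text
t: 7.22
eef_pos: [523.2, -170.0, 334.1]
tcp_rot: [-3.141, -0.0, 1.761]
ft_force: [1.4, 0.7, -1.5]
opening: 0.565
grip_force: 30.0
```

Call:
arm_command:
  rows:
    - [[0,0,0.02,0,0,0,-1],[0,0,0.04,0,0,0,-1],[0,0,0.06,0,0,0,-1],[0,0,0.075,0,0,0,-1],[0,0,0.08,0,0,0,-1],[0,0,0.08,0,0,0,-1],[0,0,0.08,0,0,0,-1]]

```text
t: 7.8
eef_pos: [523.2, -170.0, 322.4]
tcp_rot: [-3.141, -0.0, 1.761]
ft_force: [1.4, 0.7, -1.4]
opening: 0.569
grip_force: 30.0
```

Call:
arm_command:
  rows:
    - [[0,0,0.005,0,0,0,-1],[0,0,0.01,0,0,0,-1],[0,0,0.01,0,0,0,-1],[0,0,0.01,0,0,0,-1],[0,0,0.01,0,0,0,-1]]

```text
t: 8.22
eef_pos: [523.2, -170.0, 321.3]
tcp_rot: [3.141, 0.0, 1.761]
ft_force: [1.3, 1.8, 4.3]
opening: 0.569
grip_force: 30.0
```

Call:
arm_command:
  rows:
    - [[0,0,0.005,0,0,0,-1],[0,0,0.01,0,0,0,-1],[0,0,0.015,0,0,0,-1],[0,0,0.015,0,0,0,-1],[0,0,0.015,0,0,0,-1]]

```text
t: 8.63
eef_pos: [523.3, -170.0, 319.1]
tcp_rot: [3.141, 0.0, 1.761]
ft_force: [-0.1, 2.1, 8.5]
opening: 0.568
grip_force: 30.0
```

Call:
arm_command:
  rows:
    - [[0,0,0.005,0,0,0,-1],[0,0,0.01,0,0,0,-1],[0,0,0.015,0,0,0,-1],[0,0,0.017,0,0,0,-1],[0,0,0.017,0,0,0,-1],[0,0,0.017,0,0,0,-1]]

```text
t: 9.13
eef_pos: [523.2, -170.0, 316.8]
tcp_rot: [3.141, 0.0, 1.761]
ft_force: [-1.3, 2.0, 10.3]
opening: 0.565
grip_force: 30.0
```

Call:
arm_command:
  rows:
    - [[0,0,0.005,0,0,0,-1],[0,0,0.008,0,0,0,-1],[0,0,0.008,0,0,0,-1],[0,0,0.008,0,0,0,-1],[0,0,0.008,0,0,0,-1]]

```text
t: 9.55
eef_pos: [523.2, -170.0, 316.5]
tcp_rot: [3.14, 0.001, 1.761]
ft_force: [-4.3, 3.8, 20.4]
opening: 0.57
grip_force: 30.0
```

Run:
```python
from cell import *
s=state();print(s["eef_pos"],s["ft_force"],s["grip_force"]);print(job_done())
```

```text
[ 523.15851844 -169.97496757  316.53440863] [-4.25795403  3.76207044 20.37746158] 30.003610644489527
the job is handed in; nothing more can be done
None
```

The large cone is meshed on the drive shaft and pressed to the bottom of its stroke, still gripped at 30 N with about 20 N of push. I handed the job in at about 9.6 s, and the interface returned no verdict; I judged the final press from force and height readings, without a last picture.

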